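# Flip the circuit board in its hinged holder to the solder side

### The job

Flip the circuit board over in its hinged holder on the repair mat, so that the solder side faces up and the red rail lies fully down on the far pair of ledges. Do it only by pushing on the hinged frame (for instance press the plain rail down so that the red rail rises, then push the red rail up, over and down): do not pinch the frame, do not lift, tip or shove the stand, and leave the jar, syringe and screwdriver alone.

Things in the scene. Friction and masses are not known exactly. Their poses are not given: they have to be found in the camera images.
- stand: Loose aluminium stand of the board holder, about 0.8 kg, on a black mat (top at 3 mm). Origin: centre of the underside of its 190 x 190 x 10 mm base plate; z up, x away from the robot (yaw within 0.45 rad), y along the hinge line. Two posts at y = +-74 mm (12 mm thick in y, 28 mm in x, 124 mm high) carry the hinge and the ledges; between them only the frame stands.
- axle (a point): Middle of the hinge line, 110 mm above the stand's underside, halfway between the posts; the axes are those of the stand.
- far_ledges (a point): Point midway between the two far ledges, level with their top (104 mm above the stand's underside), 64 mm from the axle on the side away from the robot. Each post carries one 150 mm long, 12 mm wide bar along x, at y = +-74 mm: its far half is a far ledge, its near half a near ledge of the same height. Axes of the stand.
- frame (a joint): Hinge angle of the frame, rad. 0: level, chip side up, red rail on the near ledges (robot's side). Growing: the red rail rises, is on top at pi/2, and comes down on the far side; pi (3.14): level, solder side up, red rail on the far ledges, end stop. Starts at 0 to 0.25. Balanced, with hinge friction 0.06 N m (1 N at a rail): it stays where it is left and does not fall.
- red_rail (a point): Middle of the frame's red rail, 64 mm from the axle. Frame: 140 mm across the hinge line, 124 mm along it, 12 mm thick, mid-plane through the axle; rails 12 mm wide around a green board 2 mm thick, recessed 5 mm. The red rail is 168 mm long, so its ends reach over the ledges. Axes of the frame: z out of the chip side (up at joint 0), x from the red to the plain rail.
- plain_rail (a point): Middle of the other cross rail (124 mm long, 12 mm wide and thick, black on the chip side, grey on the solder side), 64 mm from the axle; on the far side at the start. It passes between the posts, so it can be pressed down there. Axes of the frame.
- chip_face: The frame's rim on the chip side (black and red; black and steel chips and blue clips on the board within). Origin on the axle, axes of the frame; the rim's outer face lies 6 mm along +z.
- solder_face: The frame's rim on the solder side (grey and red; rows of small brass dots on the board within). Origin on the axle, axes of the frame; the rim's outer face lies 6 mm along -z.
- jar: Bystander: amber jar with a blue cap, 42 mm across, 45 mm high, to the right of the stand. Origin: centre of its underside. Leave it.
- syringe: Bystander: lying flux syringe, yellow and white, 120 mm long, 20 mm thick (flange 34 mm), to the left of the stand. Origin: below its middle, on the mat; x along it. Leave it.
- driver: Bystander: small screwdriver with a blue handle, 150 mm long, lying farther left. Origin on the mat below it; x along it. Leave it.

How it is judged:
By the outcome, as a careful person would: the job done as asked, in the order asked, and still so for the second after the job is handed in, with the robot touching nothing.
It also fails if it takes over 48 s, if anything falls off the work surface, if the arm or the gripper's body presses on something with over 40 N, if the wrist force passes 120 N, or if a joint passes its speed limit or range.

### The arm

A 6-joint arm with a two-finger parallel gripper is mounted at the origin on the work surface. World frame = base frame: x ahead of the robot, y to its left, z up, the work surface at z = 0. Lengths are in m, angles in rad, forces in N, time in s.
With the tool pointing down it reaches from about 0.225 to 0.875 m from the base axis. Payload 3.4 kg.
Tool frame: the origin (TCP) lies between the finger pads; the fingertips stand 19 mm ahead of it and the grasp point (between the pads) is the TCP; z points along the fingers, y is the line along which they close (so a half turn about z gives the same grasp; the last joint's range is limited). The gripper opens to 85 mm and grips with 20 to 120 N. Pads are 22 mm wide; open, the fingers measure 114 mm over their backs; the gripper's body (76 mm by 85 mm) begins 54 mm behind the grasp point. The pads swing forward as they close: fully open they stand 13 mm farther back than shut.
Start: joints at [1.161, 0.276, 1.505, -0, 1.361, -0.121], TCP at [0.164, 0.551, 0.25] pointing down, gripper open.
Joint ranges: [-2.89, 2.89], [-0.75, 2.08], [0.22, 2.7], [-1.18, 4.32], [0.11, 2.71], [-2.7, 2.7]. Speed limits (rad/s): [2.57, 2.57, 3.14, 3.14, 3.14, 3.14].

### API

Orientations are given as a unit quaternion [w, x, y, z].
In Python, from rig import get_state, imaging, ticket gives the robot as it stands. The module is installed in compiled form; this text tells all that it offers.
- The arm moves only by the shell command python3 -m inch 'ROWS' [FORCE]. ROWS is JSON, a list of rows, each an object with "claw": the opening, from -1 (shut) to 1 (fully open); "travel": the shift along the world's x, y, z in units of 200 mm (1.0 is 200 mm), a list of three; "turn": the turn about the world's z in units of 180 degrees (1.0 is 180 degrees). A call has 1 to 5 rows; each row is the pose to reach, as a shift and turn from the pose commanded when the call began, turning the shorter way round; what a row does not reach only later rows make up. A row lasts 1/10 s, in which the tool goes at most 50 mm and 8.59 degrees, less where a joint would pass 70% of its speed; a pose out of reach is approached as far as the arm can. A call with a number of a shift or a turn outside -1 to 1 is refused whole. A call with a gripper value outside its range is refused whole. The fingers move at their own pace and stop on an object; FORCE is the grip in N (left out, the last holds). Time passes only in rows, so rows that repeat a pose let the fingers close. It gives the time, the measured TCP pose, the force, the opening and the grip force at its end, in the units of the state.
- get_state(): the state, without advancing time (a new reading comes with each control period).
- imaging.get_image(name): name is "side" or "top" or "wrist"; returns the picture (400x640x3 uint8, red, green, blue); there is no depth.
- imaging.camera_params(name): a dict with "camera_matrix" (3x3 intrinsics, pixels), "cam_to_world" (4x4, takes a point from camera to world coordinates); the wrist camera has in their place "T_tool_cam" (4x4, takes a point from camera to tool coordinates, whose origin is the TCP and whose axes are the flange's). Camera axes: x right, y down, z forward; pixel columns grow to the right and rows downward; lengths in m; the calibration is good to about 2 mm. A picture is of the moment at which its call begins: read the wrist's pose just before it. camera_params takes no time and is no camera call.
- ticket.sign_off(): hands the job in; it is judged then, once.
The state is a dict: "clock": time; "qpos": joint angles; "qd": joint speeds; "effort": joint torques, N m; "position": TCP position; "ee_rot": TCP orientation; "contact_force": force on the tool from outside, world axes, zero at the start; "moment": the same for the moment, N m; "width": finger opening in m; "gripper_force": force on a finger pad.
Only numpy, scipy, OpenCV 4.12 (cv2) and the standard library are available. Lean on these libraries where they do the work, as an engineer would, in place of code of your own. Each camera call takes 0.05 s, during which the arm holds its last target. There are 200 camera calls.

## Working session

There is one attempt and no reset: what is moved stays moved. The work goes in short steps, Python scripts to look and compute and a shell command to move; the robot and the scene stay as the last step left them, time stands still between calls to the robot, and variables do not carry over. Pictures are saved under pics/ and viewed, at most 10 in all, crops included, and the job is handed in when it is done.

```bash
mkdir -p pics; python3 - <<'E'
from rig import get_state, imaging
import cv2,numpy as np
s=get_state();print(s['clock'],s['position'],s['ee_rot'],s['width'])
ims=[]
for n in ("top","side"):
    im=imaging.get_image(n)[:,:,::-1];cv2.imwrite(f"pics/{n}0.png",im)
    p=imaging.camera_params(n);print(n,np.round(p['camera_matrix'],1).tolist(),np.round(p['cam_to_world'],4).tolist())
E
```

```text
0.0 [0.16356149 0.55071898 0.24946716] [-2.24637549e-04  1.43874505e-01  9.89595541e-01 -8.60616776e-04] 0.085175796341256
top [[413.0, 0.0, 319.3], [0.0, 413.0, 199.8], [0.0, 0.0, 1.0]] [[-0.0211, -0.9952, 0.0952, 0.4707], [-0.9997, 0.0222, 0.011, 0.0571], [-0.0131, -0.0949, -0.9954, 0.8515], [0.0, 0.0, 0.0, 1.0]]
side [[507.7, 0.0, 317.1], [0.0, 507.7, 204.4], [0.0, 0.0, 1.0]] [[0.9742, -0.0967, 0.2037, 0.3714], [-0.2245, -0.4994, 0.8368, -0.7152], [0.0208, -0.861, -0.5082, 0.5797], [0.0, 0.0, 0.0, 1.0]]
```

View pics/top0.png

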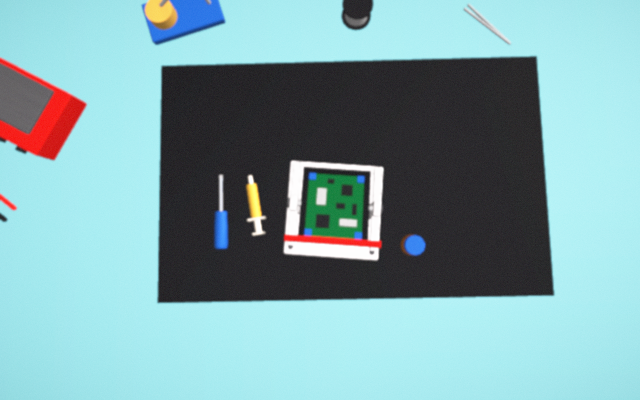

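View pics/side0.png

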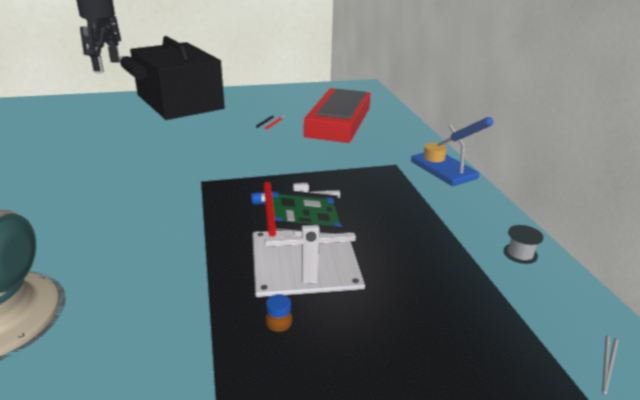

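The top picture shows the stand's base around (291,161)-(383,167)-(378,260)-(284,252), the red rail from (285,238) to (381,244), the jar at (414,245) and the syringe at (254,205). The side picture shows the near post's hinge at (311,236). I'll enlarge both.

```bash
python3 - <<'E'
import cv2,numpy as np
a=cv2.imread('pics/top0.png')[150:270,270:400]; b=cv2.imread('pics/side0.png')[170:300,240:370]
a=cv2.resize(a,None,fx=3,fy=4.6,interpolation=2) if 0 else cv2.resize(a,(390,360),interpolation=2)
b=cv2.resize(b,(390,390),interpolation=2)
c=np.zeros((390,790,3),np.uint8);c[:360,:390]=a;c[:,400:]=b
cv2.imwrite('pics/crop0.png',c)
E
```

```text
(no output)
```

View pics/crop0.png

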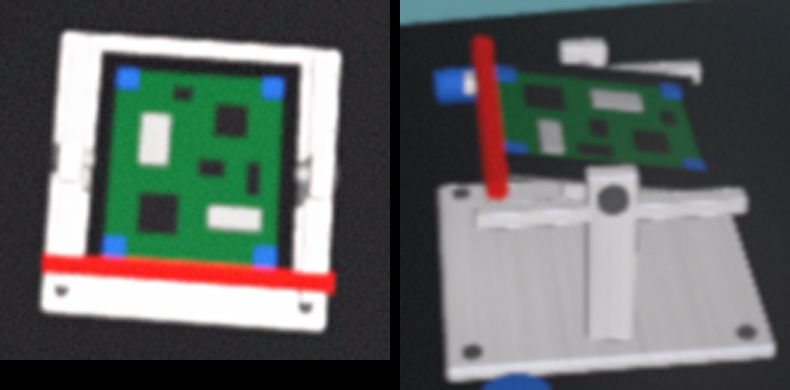

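```bash
cat > h.py <<'E'
import numpy as np
from rig import get_state, imaging
from scipy.optimize import least_squares
P={n:imaging.camera_params(n) for n in("top","side")}
def proj(n,X):
    p=P[n];T=np.linalg.inv(p['cam_to_world']);c=T[:3,:3]@X+T[:3,3];u=p['camera_matrix']@c;return u[:2]/u[2]
def S(v,p): # stand->world
    c,s=np.cos(v[2]),np.sin(v[2]);return np.array([v[0]+c*p[0]-s*p[1],v[1]+s*p[0]+c*p[1],p[2]+.003])
def rail(a,y,r=.064,z=0): # red rail pt in stand, z: offset along frame z
    return [-r*np.cos(a)+z*np.sin(a),y,.110+r*np.sin(a)+z*np.cos(a)]
E
python3 - <<'E'
from h import *
t=lambda x,y:(x/3+270,y/3+150)
s=lambda x,y:((x-400)/3+240,y/3+170)
B=.095
pts=[("top",(-B,B,.01),t(42,308)),("top",(-B,-B,.01),t(325,329)),("top",(B,B,.01),t(62,33)),("top",(B,-B,.01),t(340,52)),
("side",(-B,-B,.01),s(449,371)),("side",(B,-B,.01),s(776,346)),("side",(-B,B,.01),s(439,187)),("side",(0,-.08,.110),s(613,200))]
rp=[("top",.084,t(43,264)),("top",-.084,t(334,284)),("side",.084,s(482,40)),("side",-.084,s(497,195))]
def f(v):
    return np.concatenate([proj(n,S(v,p))-q for n,p,q in pts]+[proj(n,S(v,rail(v[3],y)))-q for n,y,q in rp])
r=least_squares(f,[.45,.02,0,.1]);print(r.x);print(np.round(r.fun.reshape(-1,2),1).tolist())
v=r.x
for a in(0,v[3],1,1.57,2.2,3.14):print(a,S(v,rail(a,0)))
print('plain',S(v,rail(v[3],0,-.064)))
E
```

```text
[ 0.53176239  0.03641047 -0.08795916  0.1693875 ]
[[0.2, -0.1], [0.1, -0.7], [0.5, -1.1], [0.1, -1.6], [-1.6, -0.3], [-0.5, -0.2], [-1.4, -1.0], [-0.7, -0.8], [1.3, -1.2], [0.0, -1.5], [-1.2, 1.2], [-0.7, -1.0]]
0 [0.46800981 0.0420326  0.113     ]
0.16938750010650996 [0.46892222 0.04195214 0.12378903]
1 [0.49731672 0.03944812 0.16685414]
1.57 [0.53171162 0.03641495 0.17699998]
2.2 [0.56928085 0.03310184 0.16474377]
3.14 [0.59551489 0.03078835 0.11310193]
plain [0.59460256 0.0308688  0.10221097]
```

The stand is at about (0.532, 0.036) with yaw -0.088, and the frame sits at about 0.17 rad. I'll go above the plain rail with the gripper shut.

```bash
python3 -m inch '[{"claw":-1,"travel":[0.16,-0.19,0],"turn":0.03},{"claw":-1,"travel":[0.32,-0.38,0],"turn":0.064},{"claw":-1,"travel":[0.48,-0.57,0],"turn":0.064},{"claw":-1,"travel":[0.64,-0.76,0],"turn":0.064},{"claw":-1,"travel":[0.8,-0.95,0],"turn":0.064}]' 20
python3 -m inch '[{"claw":-1,"travel":[0.16,-0.19,0],"turn":0},{"claw":-1,"travel":[0.32,-0.38,0],"turn":0},{"claw":-1,"travel":[0.48,-0.57,0],"turn":0},{"claw":-1,"travel":[0.64,-0.76,0],"turn":0},{"claw":-1,"travel":[0.8,-0.95,0],"turn":0}]'
```

```text
clock: 0.6
position: [0.3244, 0.3595, 0.25]
ee_rot: [-0.0, 0.044, 0.999, -0.0]
contact_force: [0.6, 0.1, 0.5]
width: 0.0125
gripper_force: 0.0
clock: 1.1
position: [0.4845, 0.1694, 0.2501]
ee_rot: [-0.0, 0.044, 0.999, 0.0]
contact_force: [0.6, -0.3, 0.3]
width: 0.0001
gripper_force: 0.0
```

```bash
python3 -m inch '[{"claw":-1,"travel":[0.18,-0.21,0],"turn":0},{"claw":-1,"travel":[0.36,-0.42,0],"turn":0},{"claw":-1,"travel":[0.6,-0.7,0],"turn":0},{"claw":-1,"travel":[0.6,-0.7,-0.22],"turn":0},{"claw":-1,"travel":[0.6,-0.7,-0.45],"turn":0}]'
python3 - <<'E'
from h import *
import cv2
print(get_state()['position'])
c=[cv2.resize(imaging.get_image(n)[y:y+130,x:x+130,::-1],(395,395),interpolation=2) for n,x,y in(("top",270,150),("side",240,150))]
cv2.imwrite('pics/c1.png',np.hstack(c))
E
```

```text
clock: 1.6
position: [0.6088, 0.0274, 0.1618]
ee_rot: [0.004, 0.046, 0.999, -0.001]
contact_force: [0.7, 1.0, -0.2]
width: -0.0
gripper_force: 0.0
[0.60875411 0.02738821 0.16181656]
```

View pics/c1.png

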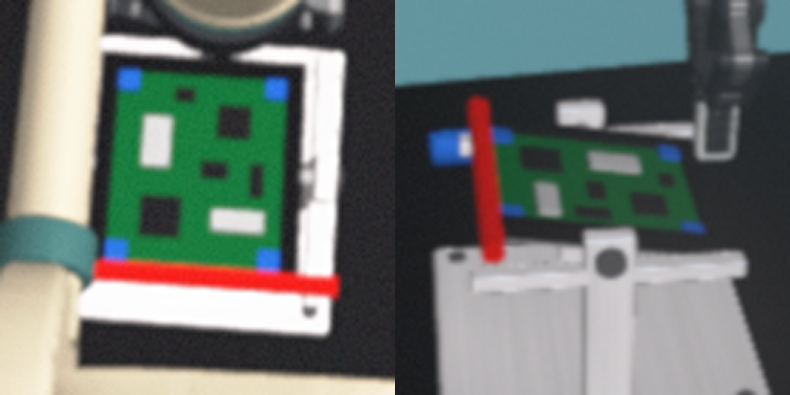

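The tip is above the plain rail, at (715,150) in the crop. Press now.

```bash
python3 -m inch '[{"claw":-1,"travel":[0,0,-0.1],"turn":0},{"claw":-1,"travel":[0,0,-0.15],"turn":0},{"claw":-1,"travel":[-0.004,0,-0.18],"turn":0},{"claw":-1,"travel":[-0.008,0,-0.21],"turn":0},{"claw":-1,"travel":[-0.013,0.001,-0.235],"turn":0}]'
python3 -m inch '[{"claw":-1,"travel":[-0.012,0.001,-0.027],"turn":0},{"claw":-1,"travel":[-0.025,0.002,-0.05],"turn":0},{"claw":-1,"travel":[-0.04,0.004,-0.08],"turn":0},{"claw":-1,"travel":[-0.06,0.005,-0.1],"turn":0},{"claw":-1,"travel":[-0.08,0.007,-0.12],"turn":0}]'
python3 - <<'E'
from h import *
import cv2
print(get_state()['position'])
c=[cv2.resize(imaging.get_image(n)[y:y+130,x:x+130,::-1],(395,395),interpolation=2) for n,x,y in(("top",270,150),("side",240,150))]
cv2.imwrite('pics/c2.png',np.hstack(c))
E
```

```text
clock: 2.2
position: [0.6015, 0.0319, 0.115]
ee_rot: [0.001, 0.044, 0.999, 0.0]
contact_force: [-0.5, 1.1, 1.6]
width: -0.0001
gripper_force: 0.6
clock: 2.7
position: [0.5851, 0.0327, 0.0897]
ee_rot: [0.0, 0.044, 0.999, -0.0]
contact_force: [1.2, -0.7, -0.4]
width: -0.0001
gripper_force: 0.7
[0.58506642 0.03270384 0.08970397]
```

View pics/c2.png

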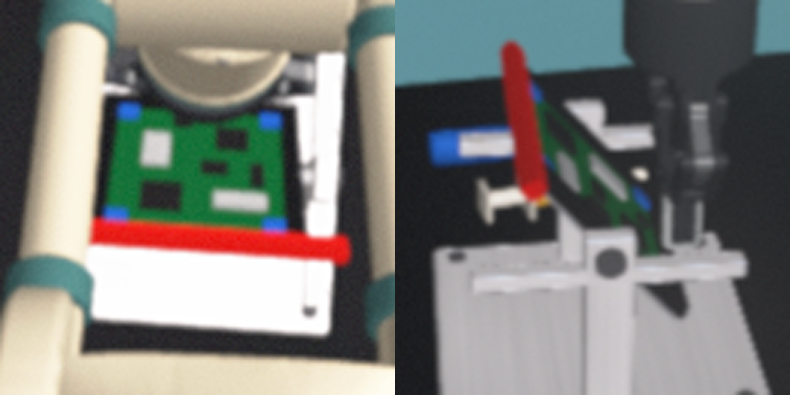

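The red rail is up at about 0.85 rad (near end at crop (533,190)) and the stand hasn't moved. Next I'll go over to the robot's side of the red rail.

```bash
python3 -m inch '[{"claw":-1,"travel":[0.01,0,0.2],"turn":0},{"claw":-1,"travel":[0.01,0,0.45],"turn":0},{"claw":-1,"travel":[0.01,0,0.7],"turn":0},{"claw":-1,"travel":[-0.1,0.01,0.7],"turn":0},{"claw":-1,"travel":[-0.3,0.03,0.7],"turn":0}]'
python3 -m inch '[{"claw":-1,"travel":[-0.22,0.015,0],"turn":0},{"claw":-1,"travel":[-0.46,0.03,0],"turn":0},{"claw":-1,"travel":[-0.46,0.03,0],"turn":0},{"claw":-1,"travel":[-0.46,0.03,-0.15],"turn":0},{"claw":-1,"travel":[-0.46,0.03,-0.31],"turn":0}]'
python3 - <<'E'
from h import *
import cv2
print(get_state()['position'])
c=[cv2.resize(imaging.get_image(n)[y:y+130,x:x+130,::-1],(395,395),interpolation=2) for n,x,y in(("top",270,150),("side",240,150))]
cv2.imwrite('pics/c3.png',np.hstack(c))
E
```

```text
clock: 3.3
position: [0.5271, 0.0384, 0.2318]
ee_rot: [0.002, 0.044, 0.999, -0.0]
contact_force: [-0.6, 0.1, -1.0]
width: -0.0001
gripper_force: 0.0
clock: 3.8
position: [0.4337, 0.0448, 0.1686]
ee_rot: [0.002, 0.044, 0.999, -0.0]
contact_force: [0.2, -0.0, -1.1]
width: 0.0003
gripper_force: 0.0
[0.43366375 0.04480545 0.16864957]
```

View pics/c3.png

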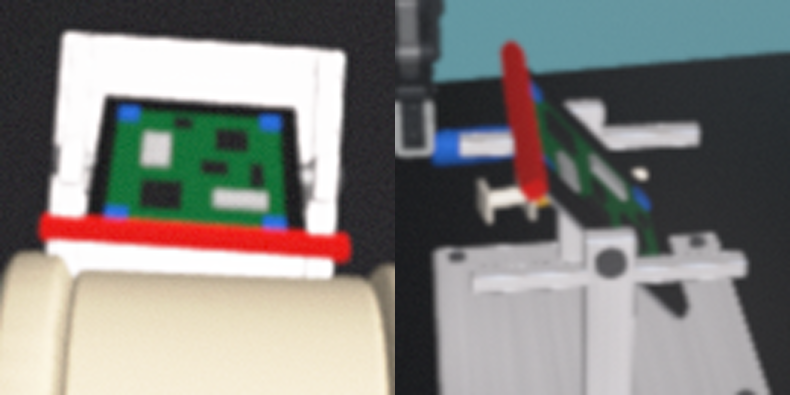

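The tip is level with the red rail's lower half on the robot's side, at crop (415,152). Push the rail up and over.

```bash
python3 -m inch '[{"claw":-1,"travel":[0.1,-0.009,0],"turn":0},{"claw":-1,"travel":[0.185,-0.016,0],"turn":0},{"claw":-1,"travel":[0.24,-0.021,0.02],"turn":0},{"claw":-1,"travel":[0.295,-0.026,0.045],"turn":0},{"claw":-1,"travel":[0.35,-0.031,0.08],"turn":0}]'
python3 -m inch '[{"claw":-1,"travel":[0.06,-0.005,0.03],"turn":0},{"claw":-1,"travel":[0.115,-0.01,0.05],"turn":0},{"claw":-1,"travel":[0.19,-0.017,0.035],"turn":0},{"claw":-1,"travel":[0.248,-0.022,0.008],"turn":0},{"claw":-1,"travel":[0.298,-0.026,-0.03],"turn":0}]'
python3 - <<'E'
from h import *
import cv2
print(get_state()['position'])
c=[cv2.resize(imaging.get_image(n)[y:y+130,x:x+130,::-1],(395,395),interpolation=2) for n,x,y in(("top",270,150),("side",240,150))]
cv2.imwrite('pics/c4.png',np.hstack(c))
E
```

```text
clock: 4.4
position: [0.5036, 0.0386, 0.1848]
ee_rot: [-0.0, 0.044, 0.999, 0.0]
contact_force: [-2.3, -0.4, -1.8]
width: -0.0
gripper_force: 0.6
clock: 4.9
position: [0.5647, 0.0332, 0.178]
ee_rot: [0.001, 0.044, 0.999, -0.0]
contact_force: [-0.5, 0.5, 2.3]
width: -0.0001
gripper_force: 0.8
[0.56472876 0.03321267 0.17801181]
```

View pics/c4.png

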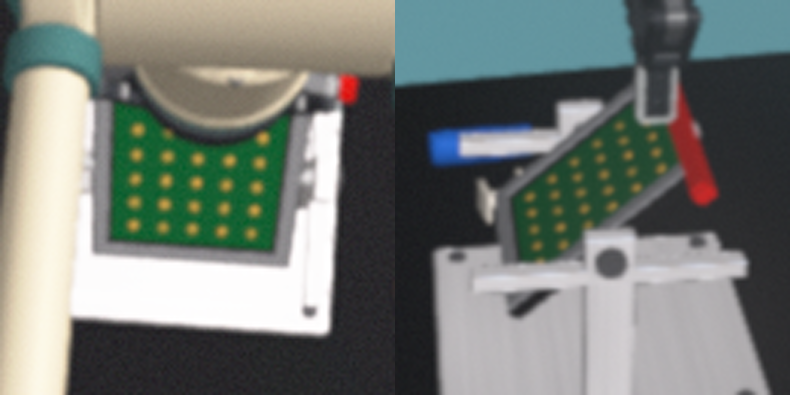

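The frame is past vertical (about 2.4 rad) with the solder side up and the tip on the red rail. Continue down.

```bash
python3 -m inch '[{"claw":-1,"travel":[0.04,-0.004,-0.045],"turn":0},{"claw":-1,"travel":[0.073,-0.006,-0.098],"turn":0},{"claw":-1,"travel":[0.1,-0.009,-0.14],"turn":0},{"claw":-1,"travel":[0.12,-0.01,-0.17],"turn":0},{"claw":-1,"travel":[0.125,-0.011,-0.187],"turn":0}]'
python3 -m inch '[{"claw":-1,"travel":[0,0,-0.01],"turn":0},{"claw":-1,"travel":[0,0,-0.01],"turn":0}]'
python3 -m inch '[{"claw":-1,"travel":[0,0,-0.01],"turn":0},{"claw":-1,"travel":[0,0,-0.01],"turn":0}]'
```

```text
clock: 5.5
position: [0.588, 0.0313, 0.1396]
ee_rot: [-0.0, 0.044, 0.999, 0.0]
contact_force: [-0.6, 1.2, 0.0]
width: -0.0001
gripper_force: 0.5
clock: 5.7
position: [0.5878, 0.0313, 0.1385]
ee_rot: [0.0, 0.044, 0.999, 0.0]
contact_force: [-0.6, 0.1, 0.2]
width: 0.0001
gripper_force: 0.0
clock: 5.9
position: [0.5881, 0.0312, 0.138]
ee_rot: [0.001, 0.044, 0.999, -0.0]
contact_force: [-1.6, 0.2, 5.5]
width: -0.0003
gripper_force: 2.5
```

```bash
python3 -m inch '[{"claw":-1,"travel":[0,0,-0.006],"turn":0},{"claw":-1,"travel":[0,0,-0.006],"turn":0}]'
python3 -m inch '[{"claw":-1,"travel":[0,0,0.05],"turn":0},{"claw":-1,"travel":[0,0,0.2],"turn":0},{"claw":-1,"travel":[0,0,0.45],"turn":0},{"claw":-1,"travel":[-0.1,0.15,0.6],"turn":0},{"claw":-1,"travel":[-0.2,0.35,0.6],"turn":0}]'
python3 -m inch '[{"claw":-1,"travel":[-0.15,0.2,0],"turn":0},{"claw":-1,"travel":[-0.3,0.4,0],"turn":0},{"claw":-1,"travel":[-0.45,0.6,0],"turn":0},{"claw":-1,"travel":[-0.6,0.8,0],"turn":0},{"claw":-1,"travel":[-0.6,0.8,0],"turn":0}]'
python3 - <<'E'
from h import *
import cv2
c=[cv2.resize(imaging.get_image(n)[y:y+130,x:x+130,::-1],(395,395),interpolation=2) for n,x,y in(("top",270,150),("side",240,150))]
cv2.imwrite('pics/c5.png',np.hstack(c))
E
```

```text
clock: 6.1
position: [0.5881, 0.0313, 0.1379]
ee_rot: [0.001, 0.044, 0.999, -0.0]
contact_force: [-3.1, 0.4, 10.3]
width: 0.0001
gripper_force: 5.1
clock: 6.6
position: [0.5508, 0.1008, 0.2612]
ee_rot: [0.006, 0.046, 0.999, 0.0]
contact_force: [0.9, 0.5, -0.4]
width: 0.0003
gripper_force: 0.0
clock: 7.1
position: [0.4235, 0.2654, 0.2562]
ee_rot: [-0.001, 0.04, 0.999, 0.002]
contact_force: [1.1, -0.8, -0.3]
width: -0.0001
gripper_force: 0.0
```

View pics/c5.png

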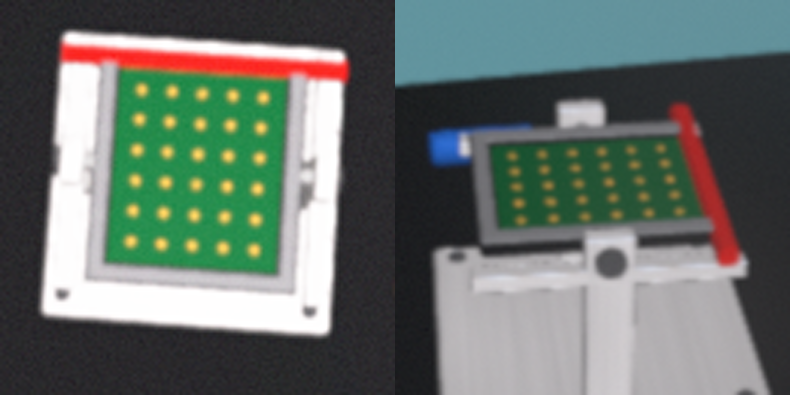

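The solder side is up and the red rail lies on the far ledges (near end at crop (728,258)). The stand hasn't moved and the arm is clear.

```bash
python3 -c "
from rig import ticket
print(ticket.sign_off())"
```

```text
the job is handed in; nothing more can be done
None
```

The circuit board is flipped and handed in at about 7 s of robot time: the solder side faces up and the red rail is pressed firmly onto the far ledges. It was done only by pushing on the frame, the stand did not visibly move, and the arm stayed clear of the jar, syringe and screwdriver.

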